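# Fit the soil thermometer and set the propagator

## Robot

A 6-joint arm with a two-finger parallel gripper is mounted at the origin on the work surface. World frame = base frame: x ahead of the robot, y to its left, z up, the work surface at z = 0. Lengths are in mm, angles in rad, forces in N, time in s.
With the tool pointing down it reaches from about 350 to 875 mm from the base axis. Payload 4.2 kg.
Tool frame: the origin (TCP) lies midway between the tips of the shut fingers; the grasp point (between the pads) lies 19 mm behind it; z points along the fingers, y is the line along which they close (so a half turn about z gives the same grasp; the last joint's range is limited). The gripper opens to 85 mm and grips with 20 to 120 N. Pads are 22 mm wide; open, the fingers measure 114 mm over their backs; the gripper's body (76 mm by 85 mm) begins 54 mm behind the grasp point. The pads swing forward as they close: fully open they stand 13 mm farther back than shut.
Start: joints at [1.539, 0.385, 0.008, 0, -1.194, -0.259], TCP at [179.167, 598.747, 231.312] pointing down, gripper open.
Joint ranges: [-3.14, 3.14], [-1.21, 2.06], [-1.07, 1.41], [-3.16, 2.05], [-2.99, -0.16], [-3.1, 3.1]. Speed limits (rad/s): [2.79, 2.79, 3.14, 3.14, 3.14, 3.14].

## Interface

Orientations are given as a unit quaternion [x, y, z, w].
In Python, from bench import arm gives the robot as it stands. The module is installed in compiled form; this text tells all that it offers.
- The arm moves only by the shell command python3 -m handwheel 'ROWS' [OPENING]. ROWS is JSON, a list of rows, each an object of numbers: "x", "y", "z": the shift along the world's x, y, z each as a share of 20 cm, from -1 to 1; "ax", "ay", "az": the turn, a rotation vector about the world's x, y, z each as a share of 90 degrees, from -1 to 1. In form: [{"x": .., "y": .., "z": .., "ax": .., "ay": .., "az": ..}, ...]. A call has exactly 8 rows; each row shifts and turns the commanded pose from where the row before left it; what a row does not reach is not made up. A row lasts 1/10 s, in which the tool goes at most 50 mm and 8.59 degrees, less where a joint would pass 70% of its speed; a pose out of reach is approached as far as the arm can. A call with a number of a shift or a turn outside -1 to 1 is refused whole. A call with a gripper value outside its range is refused whole. OPENING is the opening, from -1 (shut) to 1 (fully open), set as the call begins (- or left out, the last holds). The fingers move at their own pace and stop on an object; the grip force is fixed at half the most. Time passes only in rows, so rows that do not move let the fingers close, or fill a call up. It gives the time, the measured TCP pose, the force, the opening and the grip force at its end, in the units of the state.
- arm.read_state(): the state, without advancing time (a new reading comes with each control period).
- arm.get_image(name): name is "side" or "top"; returns the picture (400x640x3 uint8, red, green, blue); there is no depth.
- arm.camera_params(name): a dict with "K" (3x3 intrinsics, pixels), "position" and "orientation" of the camera in the world. Camera axes: x right, y down, z forward; pixel columns grow to the right and rows downward; lengths in mm; the calibration is good to about 2 mm. A picture is of the moment at which its call begins. camera_params takes no time and is no camera call.
- arm.job_done(): hands the job in; it is judged then, once.
The state is a dict: "clock": time; "joints": joint angles; "joint_vel": joint speeds; "joint_efforts": joint torques, N m; "position": TCP position; "ee_rot": TCP orientation; "contact_force": force on the tool from outside, world axes, zero at the start; "wrist_torque": the same for the moment, N m; "gripper_width": finger opening in mm; "grasp_force": force on a finger pad.
Only numpy, scipy, OpenCV 4.12 (cv2) and the standard library are available. Lean on these libraries where they do the work, as an engineer would, in place of code of your own. Each camera call takes 0.05 s, during which the arm holds its last target. There are 200 camera calls.

## Task

Get the heated propagator ready for seeds: lift the yellow soil thermometer up and off its hook and gently lower its spike into the hole in the propagator's end until the black flange sits flat on top, letting go only once it is seated. Then turn the thermostat knob so that its white pointer is on the red mark of the scale. Leave the other tools on their hooks and everything else on the bench where it is.

Things in the scene. Friction and masses are not known exactly. Their poses are not given: they have to be found in the camera images.
- probe: Yellow soil thermometer, 174 mm tall, hanging upright on any one of the three hooks; z up. Origin: middle of the underside of its loop's top bar, where the hook bears. Below the loop: yellow head 30 x 52 x 50 mm (x, y, z; z -50 to -100), dials on both faces; black flange 44 mm across (z -100 to -106); pointed steel spike 8 mm thick (z -106 to -166). Seated, origin is 106 mm above the hole.
- probe_grip (a point): Middle of the thermometer's hanging loop, 21 mm below probe's origin; the place to grip, across y. Loop: 38 mm wide outside along y, 26 mm inside, 12 mm thick along x; top bar 8 mm high, two straight side bars, opening 50 mm high. The hook passes through the opening.
- rack: Fixed open wooden tool stand, base 100 x 360 x 16 mm, origin at bench level under the rail. Rail along y, top at z 228 mm. Three steel hooks at y -105, 0, +105 mm point to -x: strip 16 mm wide, 6 mm thick, top at z 225 mm, tip at x -68 to -74 mm turned up 15 mm above the strip. Things hang at x -42 mm. To unhook: raise 15 to 44 mm (say 28), then move to the rack's -x past the tip.
- probe_hole (a point): Middle of the mouth of the round, white-ringed hole (20 mm diameter with a 3 mm chamfer, 68 mm deep) for the thermometer's spike, in the flat green top of the propagator's one end (200 x 70 mm, 75 mm above the bench). z is up.
- propagator: Fixed heated propagator, 200 mm (x) by 380 mm (y): black cell tray 58 mm high in the middle, green end with the probe hole at +y (hole at y +145 mm), green thermostat box at -y (dial axis at y -155 mm); both ends 75 mm high. Origin at the underside, middle of the cell tray.
- thermostat (a joint): Angle of the thermostat knob, rad, 0 to 4.2; it grows as the knob turns clockwise seen from above. At 0 the white pointer points along the propagator's -x. The red mark is at 2.10; black ticks every 0.35. It stays where it is left.
- dial_axis (a point): On the knob's axis, 4 mm below the top of its grip bar. Knob: black disc 58 mm across whose top is 22 mm below this point, with an upright grey grip bar 56 mm long, 13 mm wide and 26 mm high on it; the bar lies along the direction of the white pointer line, which is on one end only. Grip it across its 13 mm width from above.
- pointer (a point): Outer end of the knob's white pointer, 30 mm from the axis; turns with the knob.
- red_mark (a point): Middle of the red mark (12 x 8 mm) on the white scale, 37.5 mm from the dial axis. Fixed to the propagator.
- fork: Bystander: wooden-handled steel hand fork, 207 mm, hanging on another hook; origin at the underside of its loop's top bar.
- scoop: Bystander: stainless soil scoop with black handle, 205 mm, hanging on another hook; origin at the underside of its loop's top bar.
- sprayer: Bystander: green plastic hand sprayer, 84 mm across, 212 mm tall; origin at its underside.
- flowerpot: Bystander: red plastic flowerpot, 132 mm across, 115 mm tall; origin at its underside.
- clamp: Bystander: orange and black spring clip clamp lying flat, about 135 mm long; origin at its underside near the pivot.
Mind the look-alikes: they are no part of the job. There is more than one size of the probe; the one meant has the size given above.

How it is judged:
By the outcome, as a careful person would: the job done as asked, in the order asked, and still so for the second after the job is handed in, with the robot touching nothing.
It also fails if it takes over 58 s, if anything falls off the work surface, if the arm or the gripper's body presses on something with over 40 N, if the wrist force passes 120 N, or if a joint passes its speed limit or range.

## Working session

There is one attempt and no reset: what is moved stays moved. The work goes in short steps, Python scripts to look and compute and a shell command to move; the robot and the scene stay as the last step left them, time stands still between calls to the robot, and variables do not carry over. Pictures are saved under pics/ and viewed, at most 10 in all, crops included, and the job is handed in when it is done.

```bash
mkdir -p pics; cat > h.py <<'E'
import numpy as np, cv2
from bench import arm
from scipy.spatial.transform import Rotation as R
def snap(n,f=None):
    im=arm.get_image(n)
    if f: cv2.imwrite('pics/'+f,im[:,:,::-1])
    return im
def ray(n,u,v):
    p=arm.camera_params(n);K=np.array(p['K'])
    d=np.linalg.inv(K)@[u,v,1.]; return np.array(p['position'],float),R.from_quat(p['orientation']).apply(d)
def onz(n,u,v,z):
    o,d=ray(n,u,v); return o+d*(z-o[2])/d[2]
def tri(a,b):
    (o1,d1),(o2,d2)=ray(*a),ray(*b)
    t=np.linalg.lstsq(np.c_[d1,-d2],o2-o1,rcond=None)[0]
    p,q=o1+d1*t[0],o2+d2*t[1]; return (p+q)/2,np.linalg.norm(p-q)
def proj(n,P):
    p=arm.camera_params(n);K=np.array(p['K'])
    c=R.from_quat(p['orientation']).inv().apply(np.array(P,float)-p['position']); q=K@c; return q[:2]/q[2]
E
python3 - <<'E'
from h import *
for n in('side','top'):
    snap(n,n+'0.png');p=arm.camera_params(n);print(n,p['position'],R.from_quat(p['orientation']).as_matrix().round(2).tolist(),p['K'])
print(arm.read_state())
E
```

```text
side [ 147.95408839 -635.38727865  933.07574802] [[0.87, -0.38, 0.32], [-0.5, -0.64, 0.59], [-0.01, -0.67, -0.74]] [[367.78512768   0.         324.95879745]
 [  0.         367.78512768 199.48020311]
 [  0.           0.           1.        ]]
top [ 370.5756549   -14.38100759 1330.53254696] [[0.03, -0.99, 0.11], [-1.0, -0.03, 0.0], [0.0, -0.11, -0.99]] [[391.80003464   0.         328.83943476]
 [  0.         391.80003464 201.14272699]
 [  0.           0.           1.        ]]
{'clock': 0.1, 'joints': array([ 1.53853004e+00,  3.85498724e-01,  6.76474415e-03, -4.15719864e-04,
       -1.19402697e+00, -2.58583369e-01]), 'joint_vel': array([-0.00080823, -0.00117253,  0.00392264,  0.002358  ,  0.00061217,
        0.00110553]), 'joint_efforts': array([-4.65489211e-04, -3.93323207e+01,  1.88928992e+01,  4.19804022e+00,
       -2.62483205e-03,  5.43284756e-06]), 'position': array([179.07800386, 598.24773244, 230.32322098]), 'ee_rot': array([ 9.89432824e-01, -1.44988570e-01, -8.10494762e-05,  9.97845406e-04]), 'contact_force': array([ 0.3235534 , -0.10608695, -0.69577793]), 'wrist_torque': array([-0.0219438 , -0.00533683, -0.00205015]), 'grasp_force': 0.0, 'gripper_width': 85.33304490038684}
```

View pics/side0.png

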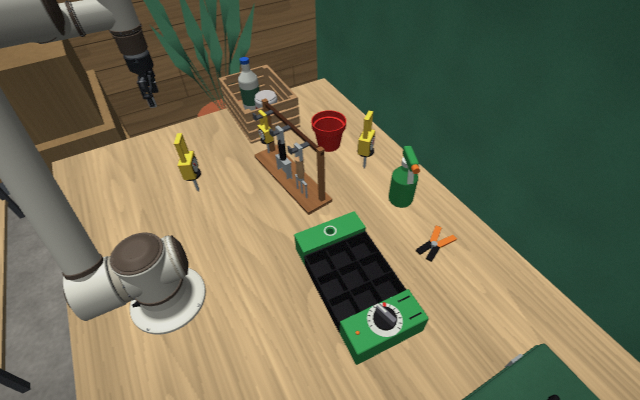

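View pics/top0.png

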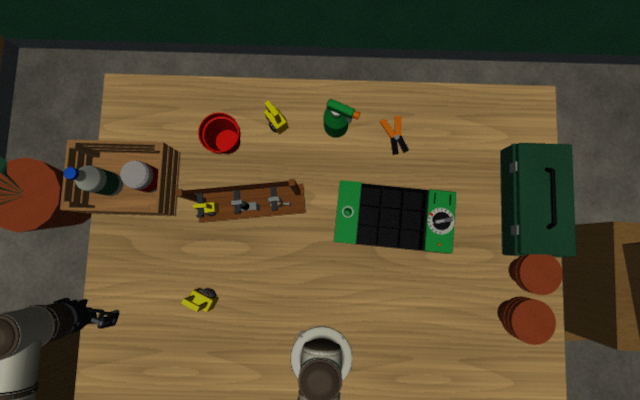

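Side view: yellow thermometers appear at (188,160) and (367,135), lying or standing on the bench, and at (265,125) on the far hook (top view: (200,300), (276,117), (204,208)). Only (265,125) is on the rack. I'll confirm that in a crop, along with the hole and dial.

```bash
python3 - <<'E'
from h import *
s=cv2.imread('pics/side0.png');t=cv2.imread('pics/top0.png')
z=lambda im,x,y,w,h,W,H:cv2.resize(im[y:y+h,x:x+w],(W,H),interpolation=cv2.INTER_CUBIC)
a=np.hstack([z(s,245,90,100,75,400,300),z(t,175,170,140,105,400,300)])   # x4 ; x2.857
b=np.hstack([z(s,335,295,100,75,400,300),z(t,330,170,140,105,400,300)])
cv2.imwrite('pics/crop1.png',np.vstack([a,b]))
for n,im,box in(('side',s,(245,90,55,60)),('top',t,(180,185,60,45))):
    x,y,w,h=box;hsv=cv2.cvtColor(im[y:y+h,x:x+w],cv2.COLOR_BGR2HSV)
    m=cv2.inRange(hsv,(24,150,80),(34,255,255));v,u=np.nonzero(m);print(n,u.min()+x,u.max()+x,v.min()+y,v.max()+y,u.mean()+x,v.mean()+y,len(u))
# hole white ring: 
for n,im,box in(('side',s,(315,220,30,22)),('top',t,(338,200,20,24))):
    x,y,w,h=box;hsv=cv2.cvtColor(im[y:y+h,x:x+w],cv2.COLOR_BGR2HSV)
    m=cv2.inRange(hsv,(0,0,110),(180,90,255));p=cv2.findNonZero(cv2.convexHull(cv2.findNonZero(m)) if 0 else m)
    c=cv2.fitEllipse(cv2.convexHull(p)); c=(c[0][0]+x,c[0][1]+y);print(n,'hole',c,onz(n,*c,75))
    for nm,lo,hi,bx in(('red',(0,150,80),(8,255,255),(375,295,25,25) if n=='side' else (420,205,25,30)),):
        X,Y,w,h=bx;hs=cv2.cvtColor(im[Y:Y+h,X:X+w],cv2.COLOR_BGR2HSV);mm=cv2.inRange(hs,lo,hi)|cv2.inRange(hs,(172,150,80),(180,255,255))
        q=np.argwhere(mm).mean(0)[::-1]+[X,Y];print(n,nm,q,onz(n,*q,75),mm.sum()//255)
E
```

```text
side 257 272 110 142 264.7358490566038 127.23584905660377 212
top 193 214 202 212 205.27516778523488 206.35570469798657 149
side hole (326.5806951522827, 228.08513641357422) [471.01813063 -58.8692719   75.        ]
side red [384.09090909 304.09090909] [ 475.44288676 -338.1619202    75.        ] 11
top hole (347.4361629486084, 211.45443058013916) [475.49113753 -71.9380254   75.        ]
top red [431. 214.] [ 474.86282032 -340.47134723   75.        ] 7
```

View pics/crop1.png

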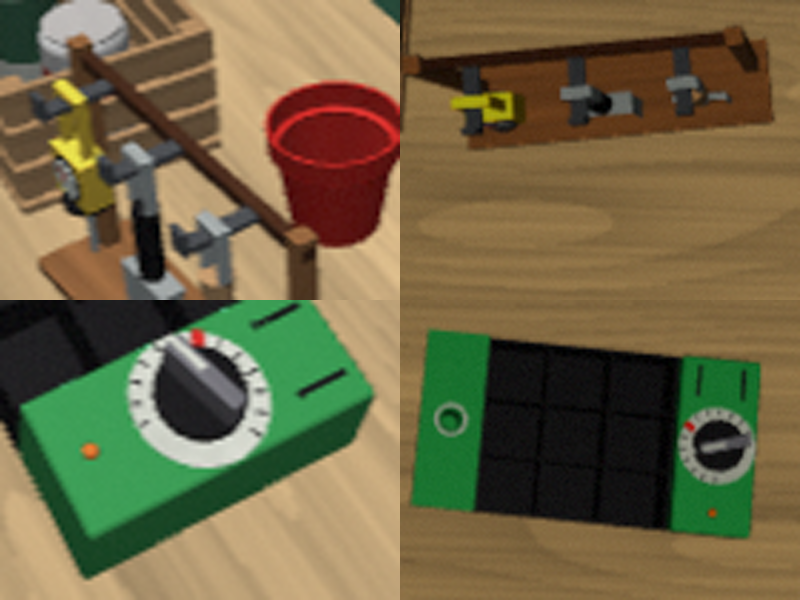

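Confirmed: the thermometer hangs on the left (+y) hook, with its loop's top bar at top px ≈(200,206). The fork and scoop are on the other two hooks. The white pointer is just counter-clockwise of the red mark.

```bash
cat > m.py <<'E'
from h import *
s=cv2.imread('pics/side0.png');t=cv2.imread('pics/top0.png')
c=lambda x,y,x0,y0,k:(x/k+x0-0.5+.5/k,y/k+y0-0.5+.5/k)
T=lambda x,y:c(x-400,y,175,170,2.857)
B=lambda x,y:c(x-400,y-300,330,170,2.857)
SA=lambda x,y:c(x,y,245,90,4); SB=lambda x,y:c(x,y-300,335,295,4)
P=[onz('top',*B(*q),75)[:2] for q in((430,332),(760,365),(748,537),(412,506))]
print('prop corners',np.round(P,1).tolist())
d1=P[0]-P[1];d2=P[3]-P[2];e=P[0]-P[3];f=P[1]-P[2]
print('yaw',[np.arctan2(-d[0],d[1]).round(3) for d in(d1,d2)],[np.arctan2(d[1],d[0]).round(3) for d in(e,f)],[np.linalg.norm(d).round() for d in(d1,d2,e,f)],'ctr',np.mean(P,0))
for q in((331.,231.),):print('side hole',onz('side',*q,75))
print('top hole',onz('top',*B(452,419),75))
print('red',onz('top',*B(690,427),75),onz('side',*SB(198,339),75))
print('dial disc ctr', onz('top',*B(716,446),75),onz('side',*SB(199,397),75))
print('rail',onz('top',*T(412,65),228),onz('top',*T(735,33),228))
print('loop top',onz('top',*T(471,102),233))
print('loop tri',tri(('top',*T(471,102)),('side',*SA(71,95))), 'ptr',tri(('top',*B(697,452)),('side',*SB(170,342))))
x=arm.read_state();print('tool y',R.from_quat(x['ee_rot']).as_matrix()[:,1])
E
python3 m.py
```

```text
prop corners [[574.2, -46.1], [547.0, -420.2], [353.6, -405.6], [377.3, -31.0]]
yaw [np.float64(-0.073), np.float64(-0.063)] [np.float64(-0.077), np.float64(-0.076)] [np.float64(375.0), np.float64(375.0), np.float64(197.0), np.float64(194.0)] ctr [ 463.04553673 -225.71321213]
side hole [476.7834916  -74.65566219  75.        ]
top hole [475.9414687  -73.34161202  75.        ]
red [ 474.46931589 -341.04967814   75.        ] [ 475.06800239 -338.82214139   75.        ]
dial disc ctr [ 453.9109639  -370.22096439   75.        ] [ 453.353425   -369.76260748   75.        ]
rail [503.3487017 414.330704  228.       ] [544.52647383  94.98429885 228.        ]
loop top [467.69801443 351.75649785 233.        ]
loop tri (array([467.799664  , 352.75812095, 230.15540582]), np.float64(0.31798769963183066)) ptr (array([ 446.30635006, -341.7042641 ,  105.09360367]), np.float64(3.466563565132818))
tool y [-0.28691274 -0.95795464  0.0019981 ]
```

```bash
python3 -m handwheel '[{"x":0.12,"y":-0.1,"z":0.05,"az":0.04},{"x":0.18,"y":-0.154,"z":0.05,"az":0.05},{"x":0.18,"y":-0.154,"z":0.05,"az":0.05},{"x":0.18,"y":-0.154,"z":0.05,"az":0.05},{"x":0.18,"y":-0.154,"z":0,"az":0.05},{"x":0.18,"y":-0.154,"z":0,"az":0.03},{"x":0.18,"y":-0.154},{"x":0.12,"y":-0.1}]' 1
```

```text
invalid input at $[0]: expected keys x, y, z, ax, ay, az
```

```bash
python3 -m handwheel '[{"x":0.12,"y":-0.1,"z":0.05,"ax":0,"ay":0,"az":0.04},{"x":0.18,"y":-0.154,"z":0.05,"ax":0,"ay":0,"az":0.05},{"x":0.18,"y":-0.154,"z":0.05,"ax":0,"ay":0,"az":0.05},{"x":0.18,"y":-0.154,"z":0.05,"ax":0,"ay":0,"az":0.05},{"x":0.18,"y":-0.154,"z":0,"ax":0,"ay":0,"az":0.05},{"x":0.18,"y":-0.154,"z":0,"ax":0,"ay":0,"az":0.03},{"x":0.18,"y":-0.154,"z":0,"ax":0,"ay":0,"az":0},{"x":0.12,"y":-0.1,"z":0,"ax":0,"ay":0,"az":0}]' 1
```

```text
clock: 0.9
position: [444.7, 371.6, 270.9]
ee_rot: [0.998, 0.066, -0.0, 0.0]
contact_force: [0.4, 0.4, 0.3]
gripper_width: 85.4
grasp_force: 0.0
```

```bash
python3 -m handwheel '[{"x":0.06,"y":-0.05,"z":0,"ax":0,"ay":0,"az":0},{"x":0.055,"y":-0.047,"z":0,"ax":0,"ay":0,"az":0},{"x":0,"y":0,"z":0,"ax":0,"ay":0,"az":0},{"x":0,"y":0,"z":0,"ax":0,"ay":0,"az":0},{"x":0,"y":0,"z":0,"ax":0,"ay":0,"az":0},{"x":0,"y":0,"z":0,"ax":0,"ay":0,"az":0},{"x":0,"y":0,"z":0,"ax":0,"ay":0,"az":0},{"x":0,"y":0,"z":0,"ax":0,"ay":0,"az":0}]' 1
python3 - <<'E'
from h import *
s=snap('side');t=snap('top')
z=lambda im,x,y,w,h:cv2.resize(im[y:y+h,x:x+w],(400,400),interpolation=cv2.INTER_CUBIC)
cv2.imwrite('pics/c2.png',np.hstack([z(s,230,70,80,80),z(t,160,165,80,80)])[:,:,::-1])
E
```

```text
clock: 1.7
position: [465.8, 354.9, 271.4]
ee_rot: [0.998, 0.067, 0.0, -0.0]
contact_force: [0.2, -0.5, -0.0]
gripper_width: 85.2
grasp_force: 0.0
```

View pics/c2.png

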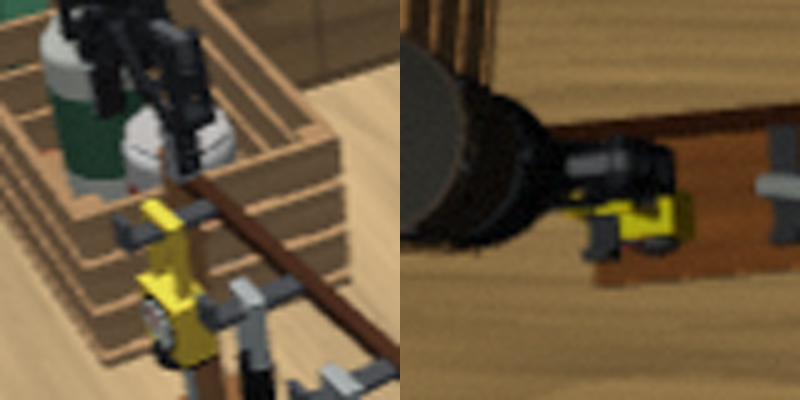

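The fingers straddle the loop correctly, with tips at crop (105,105) and (185,170) either side of the yellow bar at (160,215). Descending.

```bash
python3 -m handwheel '[{"x":0.01,"y":-0.012,"z":-0.05,"ax":0,"ay":0,"az":0},{"x":0,"y":0,"z":-0.08,"ax":0,"ay":0,"az":0},{"x":0,"y":0,"z":-0.08,"ax":0,"ay":0,"az":0},{"x":0,"y":0,"z":-0.08,"ax":0,"ay":0,"az":0},{"x":0,"y":0,"z":-0.08,"ax":0,"ay":0,"az":0},{"x":0,"y":0,"z":-0.05,"ax":0,"ay":0,"az":0},{"x":0,"y":0,"z":0,"ax":0,"ay":0,"az":0},{"x":0,"y":0,"z":0,"ax":0,"ay":0,"az":0}]' 1
python3 - <<'E'
from h import *
s=snap('side');t=snap('top')
z=lambda im,x,y,w,h:cv2.resize(im[y:y+h,x:x+w],(400,400),interpolation=cv2.INTER_CUBIC)
cv2.imwrite('pics/c3.png',np.hstack([z(s,230,70,80,80),z(t,160,165,80,80)])[:,:,::-1])
E
```

```text
clock: 2.6
position: [468.5, 352.2, 187.5]
ee_rot: [0.998, 0.067, 0.0, 0.0]
contact_force: [0.5, 0.3, 0.3]
gripper_width: 85.4
grasp_force: 0.0
```

View pics/c3.png

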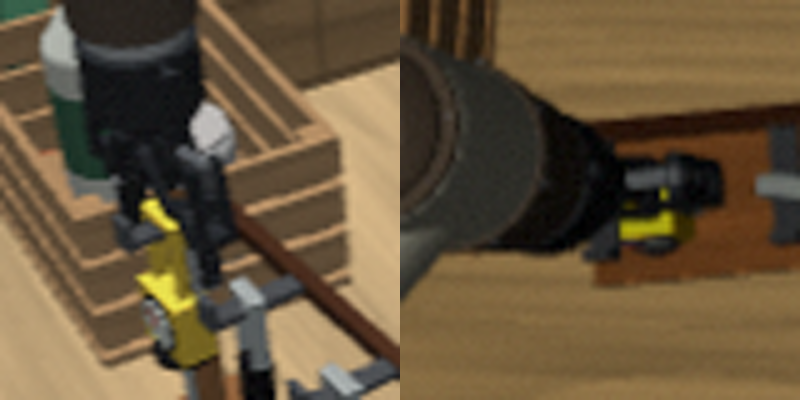

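```bash
python3 -m handwheel '[{"x":0,"y":0,"z":-0.01,"ax":0,"ay":0,"az":0},{"x":0,"y":0,"z":0,"ax":0,"ay":0,"az":0},{"x":0,"y":0,"z":0,"ax":0,"ay":0,"az":0},{"x":0,"y":0,"z":0,"ax":0,"ay":0,"az":0},{"x":0,"y":0,"z":0,"ax":0,"ay":0,"az":0},{"x":0,"y":0,"z":0,"ax":0,"ay":0,"az":0},{"x":0,"y":0,"z":0,"ax":0,"ay":0,"az":0},{"x":0,"y":0,"z":0,"ax":0,"ay":0,"az":0}]' -1
```

```text
clock: 3.5
position: [468.5, 352.6, 185.9]
ee_rot: [0.998, 0.067, 0.001, -0.0]
contact_force: [-1.2, 1.9, 4.8]
gripper_width: 37.4
grasp_force: 60.0
```

```bash
python3 -m handwheel '[{"x":0,"y":0,"z":0.02,"ax":0,"ay":0,"az":0},{"x":0,"y":0,"z":0.03,"ax":0,"ay":0,"az":0},{"x":0,"y":0,"z":0.03,"ax":0,"ay":0,"az":0},{"x":0,"y":0,"z":0.03,"ax":0,"ay":0,"az":0},{"x":0,"y":0,"z":0.03,"ax":0,"ay":0,"az":0},{"x":0,"y":0,"z":0,"ax":0,"ay":0,"az":0},{"x":0,"y":0,"z":0,"ax":0,"ay":0,"az":0},{"x":0,"y":0,"z":0,"ax":0,"ay":0,"az":0}]' -1

```

```text
clock: 4.3
position: [468.0, 352.0, 213.0]
ee_rot: [0.998, 0.067, -0.0, 0.0]
contact_force: [-0.4, -0.2, -1.7]
gripper_width: 37.3
grasp_force: 59.9
```

```bash
python3 -m handwheel '[{"x":-0.04,"y":-0.005,"z":0,"ax":0,"ay":0,"az":0},{"x":-0.08,"y":-0.01,"z":0,"ax":0,"ay":0,"az":0},{"x":-0.08,"y":-0.01,"z":0,"ax":0,"ay":0,"az":0},{"x":-0.08,"y":-0.01,"z":0,"ax":0,"ay":0,"az":0},{"x":-0.08,"y":-0.01,"z":0,"ax":0,"ay":0,"az":0},{"x":-0.08,"y":-0.01,"z":0.04,"ax":0,"ay":0,"az":0},{"x":-0.08,"y":-0.01,"z":0.08,"ax":0,"ay":0,"az":0},{"x":-0.04,"y":-0.01,"z":0.08,"ax":0,"ay":0,"az":0}]' -1

```

```text
clock: 5.1
position: [354.6, 336.6, 254.2]
ee_rot: [0.998, 0.067, -0.0, 0.0]
contact_force: [0.1, 0.6, -1.3]
gripper_width: 37.4
grasp_force: 60.0
```

```bash
python3 -m handwheel '[{"x":0.03,"y":-0.1,"z":0,"ax":0,"ay":0,"az":0},{"x":0.03,"y":-0.2,"z":0,"ax":0,"ay":0,"az":0},{"x":0.03,"y":-0.2,"z":0,"ax":0,"ay":0,"az":0},{"x":0.03,"y":-0.2,"z":0,"ax":0,"ay":0,"az":0},{"x":0.03,"y":-0.2,"z":0,"ax":0,"ay":0,"az":0},{"x":0.03,"y":-0.2,"z":0,"ax":0,"ay":0,"az":0},{"x":0.04,"y":-0.18,"z":0,"ax":0,"ay":0,"az":0},{"x":0.05,"y":-0.1,"z":0,"ax":0,"ay":0,"az":0}]' -1

```

```text
clock: 5.9
position: [409.2, 59.0, 254.1]
ee_rot: [0.998, 0.066, 0.0, -0.0]
contact_force: [0.9, -0.4, -1.0]
gripper_width: 37.3
grasp_force: 60.4
```

```bash
python3 -m handwheel '[{"x":0.06,"y":-0.1,"z":0,"ax":0,"ay":0,"az":0},{"x":0.08,"y":-0.15,"z":0,"ax":0,"ay":0,"az":0},{"x":0.08,"y":-0.15,"z":-0.02,"ax":0,"ay":0,"az":0},{"x":0.07,"y":-0.15,"z":-0.05,"ax":0,"ay":0,"az":0},{"x":0.04,"y":-0.1,"z":-0.05,"ax":0,"ay":0,"az":0},{"x":0,"y":-0.01,"z":-0.05,"ax":0,"ay":0,"az":0},{"x":0,"y":0,"z":0,"ax":0,"ay":0,"az":0},{"x":0,"y":0,"z":0,"ax":0,"ay":0,"az":0}]' -1
python3 - <<'E'
from h import *
s=snap('side');t=snap('top')
z=lambda im,x,y:cv2.resize(im[y:y+80,x:x+80],(400,400),interpolation=cv2.INTER_CUBIC)
cv2.imwrite('pics/c4.png',np.hstack([z(s,290,170),z(t,310,170)])[:,:,::-1])
p=arm.read_state()['position'];print(p)
tip=p+[0,0,39-166]
print(proj('side',tip),proj('side',[476.3,-74,75]),proj('top',tip), 'fl',proj('side',p+[0,0,39-106]))
E
```

```text
clock: 6.7
position: [475.8, -70.2, 219.7]
ee_rot: [0.998, 0.067, 0.0, 0.0]
contact_force: [-0.5, 0.5, -1.3]
gripper_width: 37.2
grasp_force: 60.5
[476.27174753 -69.98810832 220.21672159]
[330.0207958  226.13053141] [330.74309531 230.91201005] [347.10113547 210.72018421] fl [329.95625796 212.76562981]
```

View pics/c4.png

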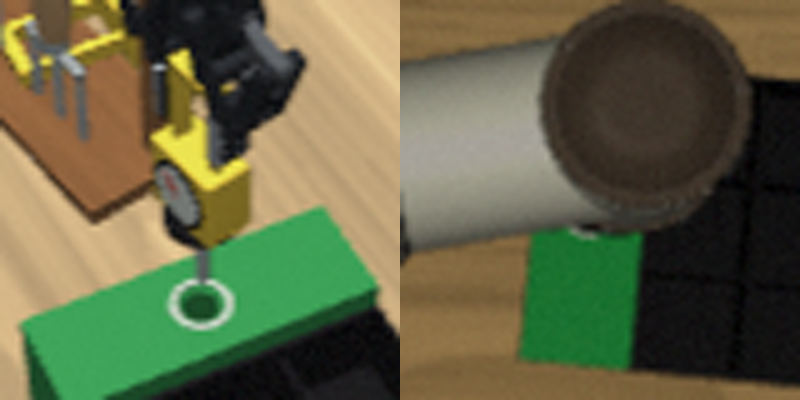

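```bash
python3 - <<'E'
from h import *
im=cv2.imread('pics/c4.png')[:,:400]
hs=cv2.cvtColor(im,cv2.COLOR_BGR2HSV);m=cv2.inRange(hs,(0,0,150),(180,70,255));m[:265]=0;m[340:]=0;m[:,:150]=0;m[:,250:]=0
e=cv2.fitEllipse(cv2.convexHull(cv2.findNonZero(m)));print(e)
u=np.array(e[0])/5+[290-.4,170-.4];h=onz('side',*u,75);tip=onz('side',330.4,226.4,93)
print(u,h,tip)
t=cv2.imread('pics/top0.png');k=cv2.resize(t[195:229,332:366],None,fx=10,fy=10,interpolation=cv2.INTER_CUBIC)
hs=cv2.cvtColor(k,cv2.COLOR_BGR2HSV);m=cv2.inRange(hs,(0,0,110),(180,90,255))
n,l,st,c=cv2.connectedComponentsWithStats(m);i=[j for j in range(1,n) if l[110:220,100:220][l[110:220,100:220]==j].size>200 and st[j][0]>50 and st[j][0]+st[j][2]<260]
for j in i:
    e=cv2.fitEllipse(cv2.convexHull(cv2.findNonZero((l==j).astype('uint8'))));u=np.array(e[0])/10+[332-.45,195-.45];print(e[1],u,onz('top',*u,75))
E
```

```text
((200.86782836914062, 303.4930725097656), (51.63276672363281, 65.55889892578125), 90.89643096923828)
[329.77356567 230.2986145 ] [474.99275555 -70.63580173  75.        ] [476.80308016 -71.24399543  93.        ]
(117.93876647949219, 119.11177062988281) [347.36168823 211.32411346] [475.90444328 -71.68904491  75.        ]
```

```bash
python3 -m handwheel '[{"x":-0.004,"y":-0.006,"z":-0.03,"ax":0,"ay":0,"az":0},{"x":0,"y":0,"z":-0.05,"ax":0,"ay":0,"az":0},{"x":0,"y":0,"z":-0.05,"ax":0,"ay":0,"az":0},{"x":0,"y":0,"z":-0.05,"ax":0,"ay":0,"az":0},{"x":0,"y":0,"z":-0.05,"ax":0,"ay":0,"az":0},{"x":0,"y":0,"z":-0.05,"ax":0,"ay":0,"az":0},{"x":0,"y":0,"z":-0.04,"ax":0,"ay":0,"az":0},{"x":0,"y":0,"z":-0.02,"ax":0,"ay":0,"az":0}]' -1

```

```text
clock: 7.6
position: [474.9, -72.1, 150.2]
ee_rot: [0.998, 0.067, -0.001, 0.0]
contact_force: [-0.5, 0.5, -2.7]
gripper_width: 37.5
grasp_force: 60.5
```

Going in free, so now the last ~8 mm slowly.

```bash
python3 -m handwheel '[{"x":0,"y":0,"z":-0.01,"ax":0,"ay":0,"az":0},{"x":0,"y":0,"z":-0.008,"ax":0,"ay":0,"az":0},{"x":0,"y":0,"z":-0.006,"ax":0,"ay":0,"az":0},{"x":0,"y":0,"z":-0.005,"ax":0,"ay":0,"az":0},{"x":0,"y":0,"z":-0.003,"ax":0,"ay":0,"az":0},{"x":0,"y":0,"z":0,"ax":0,"ay":0,"az":0},{"x":0,"y":0,"z":0,"ax":0,"ay":0,"az":0},{"x":0,"y":0,"z":0,"ax":0,"ay":0,"az":0}]' -1

```

```text
clock: 8.4
position: [475.4, -72.0, 145.0]
ee_rot: [0.998, 0.067, 0.0, -0.0]
contact_force: [0.1, 0.1, -1.8]
gripper_width: 37.2
grasp_force: 60.5
```

```bash
python3 -m handwheel '[{"x":0,"y":0,"z":-0.005,"ax":0,"ay":0,"az":0},{"x":0,"y":0,"z":-0.005,"ax":0,"ay":0,"az":0},{"x":0,"y":0,"z":-0.004,"ax":0,"ay":0,"az":0},{"x":0,"y":0,"z":0,"ax":0,"ay":0,"az":0},{"x":0,"y":0,"z":0,"ax":0,"ay":0,"az":0},{"x":0,"y":0,"z":0,"ax":0,"ay":0,"az":0},{"x":0,"y":0,"z":0,"ax":0,"ay":0,"az":0},{"x":0,"y":0,"z":0,"ax":0,"ay":0,"az":0}]' -1

```

```text
clock: 9.2
position: [475.4, -72.1, 142.1]
ee_rot: [0.998, 0.067, 0.0, 0.0]
contact_force: [0.2, -1.1, -1.5]
gripper_width: 37.1
grasp_force: 60.5
```

```bash
python3 -m handwheel '[{"x":0,"y":0,"z":-0.004,"ax":0,"ay":0,"az":0},{"x":0,"y":0,"z":-0.004,"ax":0,"ay":0,"az":0},{"x":0,"y":0,"z":0,"ax":0,"ay":0,"az":0},{"x":0,"y":0,"z":0,"ax":0,"ay":0,"az":0},{"x":0,"y":0,"z":0,"ax":0,"ay":0,"az":0},{"x":0,"y":0,"z":0,"ax":0,"ay":0,"az":0},{"x":0,"y":0,"z":0,"ax":0,"ay":0,"az":0},{"x":0,"y":0,"z":0,"ax":0,"ay":0,"az":0}]' -1

```

```text
clock: 10.0
position: [475.6, -72.1, 142.0]
ee_rot: [0.998, 0.067, 0.001, 0.0]
contact_force: [-2.4, 0.4, 7.4]
gripper_width: 37.3
grasp_force: 61.3
```

Contact at z 142, exactly the seated height. Releasing and rising.

```bash
python3 -m handwheel '[{"x":0,"y":0,"z":0.003,"ax":0,"ay":0,"az":0},{"x":0,"y":0,"z":0,"ax":0,"ay":0,"az":0},{"x":0,"y":0,"z":0,"ax":0,"ay":0,"az":0},{"x":0,"y":0,"z":0,"ax":0,"ay":0,"az":0},{"x":0,"y":0,"z":0,"ax":0,"ay":0,"az":0},{"x":0,"y":0,"z":0,"ax":0,"ay":0,"az":0},{"x":0,"y":0,"z":0,"ax":0,"ay":0,"az":0},{"x":0,"y":0,"z":0,"ax":0,"ay":0,"az":0}]' 1
python3 -m handwheel '[{"x":0,"y":0,"z":0.03,"ax":0,"ay":0,"az":0},{"x":0,"y":0,"z":0.08,"ax":0,"ay":0,"az":0},{"x":0,"y":0,"z":0.1,"ax":0,"ay":0,"az":0},{"x":0,"y":0,"z":0.1,"ax":0,"ay":0,"az":0},{"x":0,"y":0,"z":0.1,"ax":0,"ay":0,"az":0},{"x":0,"y":-0.1,"z":0.1,"ax":0,"ay":0,"az":0},{"x":-0.02,"y":-0.2,"z":0,"ax":0,"ay":0,"az":0},{"x":-0.02,"y":-0.2,"z":0,"ax":0,"ay":0,"az":0}]' 1
python3 - <<'E'
from h import *
s=snap('side');t=snap('top')
z=lambda im,x,y,w,k:cv2.resize(im[y:y+w,x:x+w],(400,400),interpolation=cv2.INTER_CUBIC)
cv2.imwrite('pics/c5.png',np.hstack([z(s,290,165,80,5),z(s,345,280,80,5)])[:,:,::-1])
cv2.imwrite('pics/top1.png',t[:,:,::-1])
E
```

```text
clock: 10.8
position: [475.4, -72.1, 141.1]
ee_rot: [0.998, 0.067, -0.0, 0.0]
contact_force: [-0.3, -0.1, -0.0]
gripper_width: 85.3
grasp_force: 0.0
clock: 11.6
position: [467.8, -172.7, 244.7]
ee_rot: [0.998, 0.068, 0.001, 0.0]
contact_force: [-0.2, -0.3, -0.8]
gripper_width: 85.2
grasp_force: 0.0
```

View pics/c5.png

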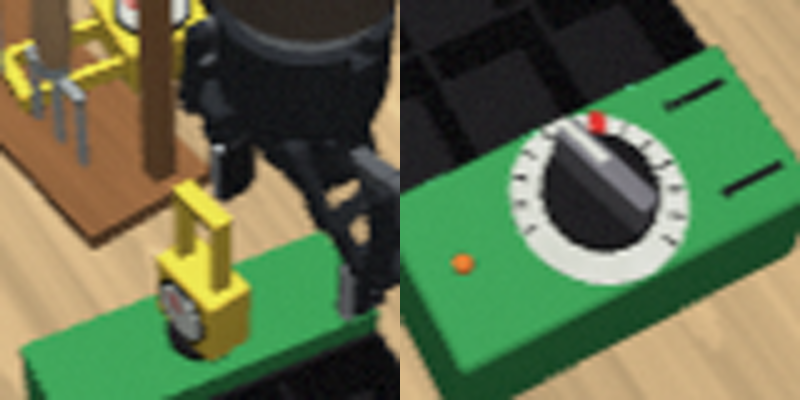

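The thermometer is seated: flange flat on the green top, loop upright at crop (205,235). Next, measure the knob bar.

```bash
python3 - <<'E'
from h import *
s=cv2.imread('pics/side0.png');t=cv2.imread('pics/top0.png')
z=lambda im,x,y:cv2.resize(im[y:y+40,x:x+40],(400,400),interpolation=cv2.INTER_CUBIC)
cv2.imwrite('pics/c6.png',np.hstack([z(s,365,298),z(t,420,200)]))
print(arm.read_state()['joints'])
E
```

```text
[-3.22421558e-02  1.58627874e-01 -2.74893494e-01  5.64965839e-04
 -1.13688826e+00  1.73140641e+00]
```

View pics/c6.png

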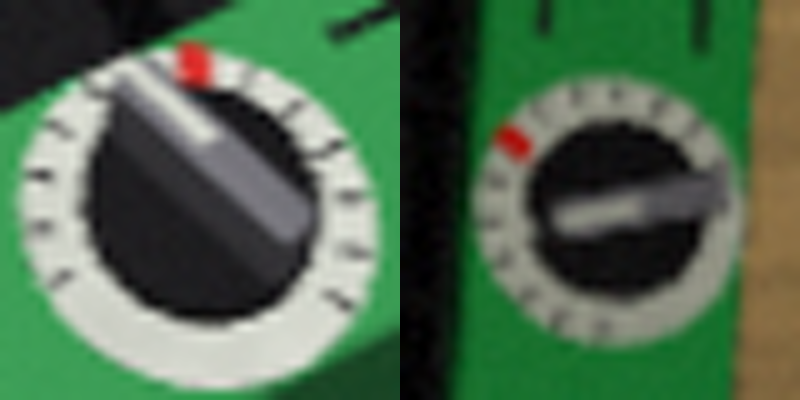

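```bash
python3 - <<'E'
from h import *
S=lambda x,y:('side',365+x/10-.45,298+y/10-.45); T=lambda x,y:('top',420+(x-400)/10-.45,200+y/10-.45)
a,ea=tri(S(130,80),T(555,218));b,eb=tri(S(297,224),T(727,190));print(a,ea,b,eb,(a+b)/2,np.linalg.norm(a-b))
for H in(100,105,110,115):
  for f,p,q in((S,(130,80),(297,224)),(T,(555,218),(727,190))):
    A=onz(*f(*p),H);B=onz(*f(*q),H);d=A-B;print(H,((A+B)/2).round(1)[:2],'az',np.degrees(np.arctan2(d[1],d[0])).round(1),np.linalg.norm(d).round(1))
r=onz(*S(195,64),75),onz(*T(514,143),75)
print(r,onz(*S(200,218),75),onz(*T(608,211),75))
E
```

```text
[ 448.69713953 -344.53636683  106.29175033] 1.9671106936656557 [ 458.42943347 -395.82007136  114.27051922] 1.9193397415349893 [ 453.5632865  -370.1782191   110.28113477] 52.80527103647944
100 [ 456.5 -366.6] az 104.6 51.0
100 [ 455.2 -373.7] az 100.8 55.1
105 [ 454.6 -368.2] az 104.6 50.7
105 [ 454.8 -372.3] az 100.8 54.8
110 [ 452.8 -369.8] az 104.6 50.4
110 [ 454.5 -370.8] az 100.8 54.6
115 [ 450.9 -371.5] az 104.6 50.0
115 [ 454.1 -369.4] az 100.8 54.4
(array([ 475.57733243, -337.8041103 ,   75.        ]), array([ 475.34148737, -340.31077507,   75.        ])) [ 453.01091586 -370.95015718   75.        ] [ 454.32666366 -370.44470662   75.        ]
```

```bash
python3 -m handwheel '[{"x":-0.01,"y":-0.12,"z":0,"ax":0,"ay":0,"az":-0.09},{"x":-0.01,"y":-0.12,"z":0,"ax":0,"ay":0,"az":-0.09},{"x":-0.01,"y":-0.12,"z":0,"ax":0,"ay":0,"az":-0.09},{"x":-0.01,"y":-0.12,"z":0,"ax":0,"ay":0,"az":-0.09},{"x":-0.01,"y":-0.12,"z":0,"ax":0,"ay":0,"az":-0.09},{"x":-0.01,"y":-0.12,"z":-0.05,"ax":0,"ay":0,"az":-0.09},{"x":-0.005,"y":-0.12,"z":-0.1,"ax":0,"ay":0,"az":-0.09},{"x":-0.005,"y":-0.12,"z":-0.1,"ax":0,"ay":0,"az":-0.09}]' 1
python3 -m handwheel '[{"x":0,"y":0,"z":-0.05,"ax":0,"ay":0,"az":-0.09},{"x":0,"y":0,"z":0,"ax":0,"ay":0,"az":-0.09},{"x":0,"y":0,"z":0,"ax":0,"ay":0,"az":-0.043},{"x":0,"y":0,"z":0,"ax":0,"ay":0,"az":0},{"x":0,"y":0,"z":0,"ax":0,"ay":0,"az":0},{"x":0,"y":0,"z":0,"ax":0,"ay":0,"az":0},{"x":0,"y":0,"z":0,"ax":0,"ay":0,"az":0},{"x":0,"y":0,"z":0,"ax":0,"ay":0,"az":0}]' 1
python3 -c "
from h import *
s=arm.read_state();y=R.from_quat(s['ee_rot']).as_matrix()[:,1];print(s['position'],np.degrees(np.arctan2(y[1],y[0]))%180,s['joints'])"
```

```text
clock: 12.5
position: [453.8, -364.6, 193.3]
ee_rot: [0.877, -0.481, 0.001, -0.0]
contact_force: [0.4, -0.1, 0.2]
gripper_width: 85.3
grasp_force: 0.0
clock: 13.3
position: [453.4, -364.0, 183.2]
ee_rot: [0.781, -0.624, 0.0, -0.0]
contact_force: [0.1, -0.6, 0.6]
gripper_width: 85.2
grasp_force: 0.0
[ 453.42060302 -363.97577232  183.22941842] 12.794969120373935 [-3.97999527e-01  3.49470389e-01 -1.72816487e-01 -2.99743073e-05
 -1.04829804e+00  6.21328812e-01]
```

```bash
python3 -m handwheel '[{"x":0,"y":-0.031,"z":-0.04,"ax":0,"ay":0,"az":0},{"x":0,"y":0,"z":-0.08,"ax":0,"ay":0,"az":0},{"x":0,"y":0,"z":-0.08,"ax":0,"ay":0,"az":0},{"x":0,"y":0,"z":-0.08,"ax":0,"ay":0,"az":0},{"x":0,"y":0,"z":-0.08,"ax":0,"ay":0,"az":0},{"x":0,"y":0,"z":-0.06,"ax":0,"ay":0,"az":0},{"x":0,"y":0,"z":-0.03,"ax":0,"ay":0,"az":0},{"x":0,"y":0,"z":0,"ax":0,"ay":0,"az":0}]' 1
python3 -m handwheel '[{"x":0,"y":0,"z":-0.015,"ax":0,"ay":0,"az":0},{"x":0,"y":0,"z":0,"ax":0,"ay":0,"az":0},{"x":0,"y":0,"z":0,"ax":0,"ay":0,"az":0},{"x":0,"y":0,"z":0,"ax":0,"ay":0,"az":0},{"x":0,"y":0,"z":0,"ax":0,"ay":0,"az":0},{"x":0,"y":0,"z":0,"ax":0,"ay":0,"az":0},{"x":0,"y":0,"z":0,"ax":0,"ay":0,"az":0},{"x":0,"y":0,"z":0,"ax":0,"ay":0,"az":0}]' -1
python3 -m handwheel '[{"x":0,"y":0,"z":0,"ax":0,"ay":0,"az":0},{"x":0,"y":0,"z":0,"ax":0,"ay":0,"az":0},{"x":0,"y":0,"z":0,"ax":0,"ay":0,"az":0},{"x":0,"y":0,"z":0,"ax":0,"ay":0,"az":0},{"x":0,"y":0,"z":0,"ax":0,"ay":0,"az":0},{"x":0,"y":0,"z":0,"ax":0,"ay":0,"az":0},{"x":0,"y":0,"z":0,"ax":0,"ay":0,"az":0},{"x":0,"y":0,"z":0,"ax":0,"ay":0,"az":0}]' -1
python3 -c "
from h import *
s=arm.read_state();y=R.from_quat(s['ee_rot']).as_matrix()[:,1];print(s['position'],np.degrees(np.arctan2(y[1],y[0]))%180,s['wrist_torque'])"
```

```text
clock: 14.1
position: [452.9, -370.2, 92.1]
ee_rot: [0.781, -0.624, -0.001, 0.0]
contact_force: [0.5, -1.1, -0.6]
gripper_width: 85.5
grasp_force: 0.0
clock: 14.9
position: [453.5, -370.3, 90.6]
ee_rot: [0.781, -0.624, 0.0, 0.0]
contact_force: [-0.7, 1.6, 4.1]
gripper_width: 12.1
grasp_force: 59.8
clock: 15.7
position: [453.5, -370.3, 90.6]
ee_rot: [0.781, -0.624, 0.0, 0.0]
contact_force: [-0.4, 0.9, 5.4]
gripper_width: 11.6
grasp_force: 60.0
[ 453.49166217 -370.32641628   90.62982398] 12.782418410706924 [0.36795145 0.39194065 0.01448466]
```

```bash
python3 -m handwheel '[{"x":0,"y":0,"z":0,"ax":0,"ay":0,"az":-0.04},{"x":0,"y":0,"z":0,"ax":0,"ay":0,"az":-0.08},{"x":0,"y":0,"z":0,"ax":0,"ay":0,"az":-0.09},{"x":0,"y":0,"z":0,"ax":0,"ay":0,"az":-0.09},{"x":0,"y":0,"z":0,"ax":0,"ay":0,"az":-0.09},{"x":0,"y":0,"z":0,"ax":0,"ay":0,"az":-0.09},{"x":0,"y":0,"z":0,"ax":0,"ay":0,"az":-0.048},{"x":0,"y":0,"z":0,"ax":0,"ay":0,"az":0}]' -1
python3 -m handwheel '[{"x":0,"y":0,"z":0,"ax":0,"ay":0,"az":0},{"x":0,"y":0,"z":0,"ax":0,"ay":0,"az":0},{"x":0,"y":0,"z":0,"ax":0,"ay":0,"az":0},{"x":0,"y":0,"z":0,"ax":0,"ay":0,"az":0},{"x":0,"y":0,"z":0,"ax":0,"ay":0,"az":0},{"x":0,"y":0,"z":0,"ax":0,"ay":0,"az":0},{"x":0,"y":0,"z":0,"ax":0,"ay":0,"az":0},{"x":0,"y":0,"z":0,"ax":0,"ay":0,"az":0}]' -1
python3 -c "
from h import *
s=arm.read_state();y=R.from_quat(s['ee_rot']).as_matrix()[:,1];print(s['position'],np.degrees(np.arctan2(y[1],y[0]))%180,s['wrist_torque'])"
```

```text
clock: 16.5
position: [453.6, -370.4, 90.6]
ee_rot: [-0.463, 0.886, -0.0, 0.0]
contact_force: [-1.4, 1.6, 5.6]
gripper_width: 11.7
grasp_force: 60.2
clock: 17.3
position: [453.6, -370.3, 90.6]
ee_rot: [-0.464, 0.886, -0.0, 0.0]
contact_force: [-1.4, 1.7, 5.4]
gripper_width: 11.3
grasp_force: 60.2
[ 453.6461887  -370.34741451   90.62177619] 145.24623906700833 [ 0.37095447  0.28180122 -0.06319791]
```

Bar azimuth is now 55.2°. Release, rise, back off, then look.

```bash
python3 -m handwheel '[{"x":0,"y":0,"z":0,"ax":0,"ay":0,"az":0},{"x":0,"y":0,"z":0,"ax":0,"ay":0,"az":0},{"x":0,"y":0,"z":0,"ax":0,"ay":0,"az":0},{"x":0,"y":0,"z":0,"ax":0,"ay":0,"az":0},{"x":0,"y":0,"z":0,"ax":0,"ay":0,"az":0},{"x":0,"y":0,"z":0,"ax":0,"ay":0,"az":0},{"x":0,"y":0,"z":0,"ax":0,"ay":0,"az":0},{"x":0,"y":0,"z":0,"ax":0,"ay":0,"az":0}]' 1
python3 -m handwheel '[{"x":0,"y":0,"z":0.05,"ax":0,"ay":0,"az":0},{"x":0,"y":0,"z":0.1,"ax":0,"ay":0,"az":0},{"x":0,"y":0,"z":0.15,"ax":0,"ay":0,"az":0},{"x":0,"y":0,"z":0.15,"ax":0,"ay":0,"az":0},{"x":0,"y":0,"z":0.15,"ax":0,"ay":0,"az":0},{"x":0,"y":0,"z":0.15,"ax":0,"ay":0,"az":0},{"x":0,"y":0.1,"z":0.1,"ax":0,"ay":0,"az":0},{"x":0,"y":0.2,"z":0,"ax":0,"ay":0,"az":0}]' 1
python3 -m handwheel '[{"x":0,"y":0.22,"z":0,"ax":0,"ay":0,"az":0},{"x":0,"y":0.22,"z":0,"ax":0,"ay":0,"az":0},{"x":0,"y":0.2,"z":0,"ax":0,"ay":0,"az":0},{"x":0,"y":0.1,"z":0,"ax":0,"ay":0,"az":0},{"x":0,"y":0,"z":0,"ax":0,"ay":0,"az":0},{"x":0,"y":0,"z":0,"ax":0,"ay":0,"az":0},{"x":0,"y":0,"z":0,"ax":0,"ay":0,"az":0},{"x":0,"y":0,"z":0,"ax":0,"ay":0,"az":0}]' 1
python3 - <<'E'
from h import *
s=snap('side','side2.png');t=snap('top')
z=lambda im,x,y,w:cv2.resize(im[y:y+w,x:x+w],(400,400),interpolation=cv2.INTER_CUBIC)
cv2.imwrite('pics/c7.png',np.hstack([z(s,365,298,40),z(t,420,200,40)])[:,:,::-1])
E
```

```text
clock: 18.1
position: [453.4, -370.3, 90.1]
ee_rot: [-0.464, 0.886, -0.0, 0.0]
contact_force: [0.7, 0.4, -0.8]
gripper_width: 85.4
grasp_force: 0.0
clock: 18.9
position: [454.9, -312.0, 264.3]
ee_rot: [-0.462, 0.887, -0.004, 0.002]
contact_force: [1.3, 1.1, -0.0]
gripper_width: 85.5
grasp_force: 0.0
clock: 19.7
position: [453.3, -163.1, 260.1]
ee_rot: [-0.463, 0.886, -0.0, -0.0]
contact_force: [0.0, 0.5, -0.8]
gripper_width: 85.4
grasp_force: 0.0
```

View pics/c7.png

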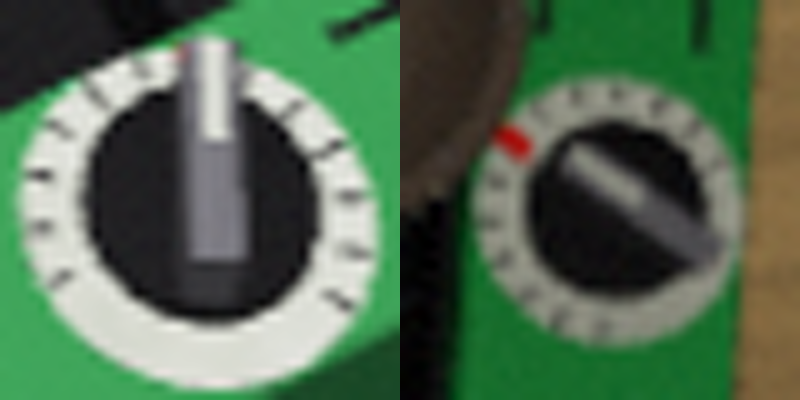

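```bash
python3 - <<'E'
from h import *
S=lambda x,y:('side',365+x/10-.45,298+y/10-.45); T=lambda x,y:('top',420+(x-400)/10-.45,200+y/10-.45)
for f,p,q in((S,(211,43),(219,255)),(T,(570,152),(715,255))):
    A=onz(*f(*p),110);B=onz(*f(*q),110);d=A-B;print(((A+B)/2).round(1)[:2],'az',np.degrees(np.arctan2(d[1],d[0])).round(1),np.linalg.norm(d).round(1))
s=cv2.imread('pics/side2.png');
print(proj('side',[453.6,-370.2,75])) 
E
```

```text
[ 453.9 -369.3] az 55.9 52.8
[ 454.7 -371.2] az 55.6 54.6
[384.56468653 318.97565431]
```

The pointer is at azimuth 55.7° and the red mark at about 55°, so they line up. The thermometer is seated and the arm is clear, so I'm handing in.

```bash
python3 -c "
from bench import arm
print(arm.job_done())"
```

```text
the job is handed in; nothing more can be done
None
```

The yellow thermometer is seated in the propagator hole, its flange flat on top; the thermostat pointer is on the red mark to within about 1°, and the job was handed in at about 20 s of the 58 s limit.

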